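# Put the dried fondue lid and trivet away in the plate rack

## Robot

A 7-joint arm with a two-finger parallel gripper is mounted at the origin on the work surface. World frame = base frame: x ahead of the robot, y to its left, z up, the work surface at z = 0. Lengths are in m, angles in rad, forces in N, time in s.
With the tool pointing down it reaches from about 0.4 to 0.85 m from the base axis. Payload 10.4 kg.
Tool frame: the origin (TCP) lies between the finger pads; the fingertips stand ahead of it and the grasp point (between the pads) lies 5 mm behind it (manip.tip_extent is the z of the fingertips in the tool frame, in m); z points along the fingers, y is the line along which they close (so a half turn about z gives the same grasp; the last joint's range is limited). The gripper opens to 85 mm and grips with 20 to 120 N. Pads are 22 mm wide; open, the fingers measure 114 mm over their backs; the gripper's body (76 mm by 85 mm) begins 54 mm behind the grasp point. The pads swing forward as they close: fully open they stand 13 mm farther back than shut.
Start: joints at [1.183, 0.332, -0.065, 1.46, 0.022, 1.35, -0.088], TCP at [0.223, -0.584, 0.245] pointing down, gripper open.
Joint ranges: [-2.6, 2.6], [-0.5, 2.12], [-1.47, 1.34], [0.16, 2.42], [-1.27, 4.41], [0.06, 2.06], [-2.6, 2.6]. Speed limits (rad/s): [2.22, 2.22, 2.79, 2.79, 3.14, 3.14, 3.14].

## Interface

Orientations are given as a unit quaternion [x, y, z, w].
In Python, from workcell import status, viewer, manip gives the robot as it stands.
- The arm moves only by the tool play_rows, never from a script. Its argument "plan" is one flat list of numbers, 7 for each row, row after row: the turn, a rotation vector about the tool's x, y, z in degrees, then the shift along the tool's x, y, z in m, then the opening, from 0 (shut) to 1 (fully open). In form: [ax, ay, az, dx, dy, dz, grip, ax, ay, az, dx, dy, dz, grip, ...]. A call has 1 to 20 rows; each row is the pose to reach, as a shift and turn from the pose commanded when the call began, along the tool's axes at that moment; what a row does not reach only later rows make up. A row lasts 1/8 s, in which the tool goes at most 62.5 mm and 10.7 degrees, less where a joint would pass 70% of its speed; a pose out of reach is approached as far as the arm can. A call with a gripper value outside its range is refused whole. The fingers move at their own pace and stop on an object; "squeeze" is the grip in N (left out, the last holds). Time passes only in rows, so rows that repeat a pose let the fingers close. It gives the time, the measured TCP pose, the force, the opening and the grip force at its end, in the units of the state.
- status.get_obs(): the state, without advancing time (a new reading comes with each control period).
- viewer.camera(name): name is "scene" or "side" or "wrist"; returns the picture (480x640x3 uint8, red, green, blue); there is no depth.
- viewer.camera_model(name): a dict with "fx", "fy", "cx", "cy" (pixels), "R" (3x3) and "t" (3): a world point X has camera coordinates R X + t. Camera axes: x right, y down, z forward; pixel columns grow to the right and rows downward; lengths in m; the calibration is good to about 2 mm. A picture is of the moment at which its call begins: read the wrist's pose just before it. camera_model takes no time and is no camera call; for the wrist camera it gives the pose at the moment of the call.
- manip.hand_in(): hands the job in; it is judged then, once.
The state is a dict: "clock": time; "joint_pos": joint angles; "joint_velocities": joint speeds; "tau": joint torques, N m; "position": TCP position; "ee_rot": TCP orientation; "ft_force": force on the tool from outside, world axes, zero at the start; "torque": the same for the moment, N m; "grip_width": opening from 0.0 (shut) to 1.0 (fully open); "grasp_force": force on a finger pad.
Only numpy, scipy, OpenCV 4.12 (cv2) and the standard library are available. Lean on these libraries where they do the work, as an engineer would, in place of code of your own. Each camera call takes 0.05 s, during which the arm holds its last target. There are 200 camera calls.

## Task

The caquelon's lid and the round wooden trivet have dried in the dish drainer: put both away in the wooden plate rack, each standing upright between the tines and resting on the rack's two rails, the thick trivet in the wide gap at one end and the lid in the free narrow gap at the other end with its knob facing outward, away from the saucers. Lower them in rather than dropping them, and leave the two saucers and the glass ramekin where they are.

Things in the scene. Friction and masses are not known exactly. Their poses are not given: they have to be found in the camera images.
- lid: (All sizes in mm.) Orange glazed ceramic lid of the caquelon, 0.4 kg: flat round plate, diameter 170, 9 thick, with a turned knob in the middle of its upper face (foot 60 across, head 34, 30 high). Origin: centre of the flat underside; z axis: out through the knob. At first it leans in the drainer about 20 degrees from vertical, underside on the tines, knob side up and outward.
- lid_center (a point): The lid's centre, halfway through its 9 plate, on its axis (4.5 from the underside). (Sizes in mm.)
- lid_knob (a point): The top of the lid's knob, on its axis, 39 from the underside. (Sizes in mm.)
- trivet: Round dark wooden trivet, 0.28 kg: plain disc, diameter 170, 20 thick, shallow drain grooves on both faces, no knob; either face may look either way. Origin: centre of one face; z axis: the disc's axis, through the thickness to the other face. At first it leans in the drainer about 20 degrees from vertical, like the lid. (Sizes in mm.)
- trivet_center (a point): The trivet's centre, halfway through its 20 thickness, on its axis. (Sizes in mm.)
- rack: (mm) Fixed light-wood plate rack, 126 x 166 x 110. Origin: centre of its foot; y along the row of tines, z up. Rails along y at x = -45 and 45 (18 wide, tops at z = 30); on each, five upright tines 10 thick, tops at z = 110, at y = -62, -22, 6, 34, 62. A disc stands across the rack, axis along y, rim on the rails' inner edges (72 apart); a 170 disc then has its centre at z = 107.
- wide_gap (a point): Middle of the rack's wide gap (30 clear, at the rack's y = -42), the trivet's place: midway between the rails, level with their tops (30 above the counter). (Sizes in mm.)
- free_gap (a point): Middle of the rack's free narrow gap (18 clear, at the rack's y = 48), the lid's place: midway between the rails, level with their tops (30 above the counter). Outward for the knob is the rack's +y. The two other narrow gaps, at y = -8 and 20, hold the saucers. (Sizes in mm.)
- drainer: (mm) Fixed steel wire drainer on a 270 x 170 tray; cutlery basket at its +x end (to x = 170, cutlery up to 140 high). Origin: centre of its foot, z up. Two wires along x (y = -40, 40; z = 40) carry six pairs of tines 90 long, 36 apart, leaning 20 degrees to -x. Lid and trivet, in either order, stand on the wires 108 apart along x, leaning on tines to -x, tops about 195 high.
- saucer_a: White ceramic saucer, 120 in diameter, 12 thick, standing in the rack's gap beside the wide one; its top is 138 above the counter. Origin: its middle. Stays there. (Sizes in mm.)
- saucer_b: Like saucer_a, in the gap beside the free narrow one. Stays there. (Sizes in mm.)
- ramekin: Clear glass ramekin, 84 across, 46 high, on the counter between rack and drainer; origin: centre of its foot. Stays there. (Sizes in mm.)
Not all that is in view belongs to the job. Of the things that look like the trivet, the largest one is meant.

How it is judged:
At the end, for the whole second after the job is handed in: Trivet in the wide gap, lid in the free narrow gap, each released, at rest, its axis within 0.26 rad (15 degrees) of the rack's row, its centre within 12 mm of the gap's middle along and across the rack and 99 to 115 mm above the counter (seated: 107); the lid's knob faces away from the saucers (y of trivet_center in the frame of rack between -0.054 and -0.03 m and x of trivet_center in the frame of rack between -0.012 and 0.012 m and z of trivet_center in the frame of rack between 0.099 and 0.115 m and angle between the z axis of each of trivet, lid and the y axis of rack, either way round below 0.26 rad and linear speed of each of trivet, lid below 0.02 m/s and angular speed of each of trivet, lid below 0.15 rad/s and contact force between the fingers and trivet below 0.05 N and y of lid_center in the frame of rack between 0.036 and 0.06 m and x of lid_center in the frame of rack between -0.012 and 0.012 m and z of lid_center in the frame of rack between 0.099 and 0.115 m and contact force between the fingers and lid below 0.05 N and y of lid_knob in the frame of rack above 0.065 m); the robot touches nothing.
It fails at once if the lid is dropped (falls freely faster than 0.55 m/s, about 15 mm of free fall) (contact force between the fingers and lid below 0.05 N and linear speed of lid above 0.55 m/s).
It fails at once if the trivet is dropped (falls freely faster than 0.55 m/s, about 15 mm of free fall) (contact force between the fingers and trivet below 0.05 N and linear speed of trivet above 0.55 m/s).
It fails at once if a saucer is displaced by more than 20 mm (distance of any of saucer_a, saucer_b from where it was at the start of the episode above 0.02 m).
It fails at once if the ramekin is displaced by more than 30 mm (distance of ramekin from where it was at the start of the episode above 0.03 m).
It also fails if it takes over 69 s, if anything falls off the work surface, if the arm or the gripper's body presses on something with over 40 N, if the wrist force passes 120 N, or if a joint passes its speed limit or range.

## Working session

There is one attempt and no reset: what is moved stays moved. The work goes in short steps, Python scripts to look and compute and a tool call to move; the robot and the scene stay as the last step left them, time stands still between calls to the robot, and variables do not carry over. Pictures are saved under pics/ and viewed, at most 10 in all, crops included, and the job is handed in when it is done.

Besides the shell and the picture viewer there is one more tool, called after ">>>" by a JSON object that holds its "api" and its "payload". play_rows: Moves the arm, as the interface text tells. Its arguments: {"type":"object","properties":{"plan":{"type":"array","items":{"type":"number"}},"squeeze":{"type":"number"}},"required":["plan"]}

```bash
ls; mkdir -p pics
python3 - <<'E'
from workcell import status, viewer, manip
import cv2,numpy as np
o=status.get_obs();print(o, manip.tip_extent)
for n in("scene","side"):
    im=viewer.camera(n);cv2.imwrite(f"pics/{n}0.png",im[...,::-1]);m=viewer.camera_model(n)
    R=np.array(m["R"]);print(n,m["fx"],m["fy"],m["cx"],m["cy"],R.round(4).tolist(),(-R.T@np.array(m["t"])).round(4))
E
```

```text
pics
{'clock': 0.0, 'joint_pos': array([ 1.18340504,  0.33288043, -0.06463878,  1.46092847,  0.02159029,
        1.3498752 , -0.08851443]), 'joint_velocities': array([-0.00018261,  0.00075906,  0.00089065, -0.00105344, -0.00158302,
       -0.0001747 ,  0.00023943]), 'tau': array([-1.41565652e-03, -6.25454664e+01,  4.81012592e-02, -3.91609168e+01,
        1.60428614e-02,  9.89155989e-03, -1.51151539e-05]), 'position': array([ 0.22281527, -0.58356804,  0.24451654]), 'ee_rot': array([ 9.83416610e-01,  1.81359541e-01, -1.62777828e-04, -6.79206093e-04]), 'ft_force': array([-0.09158197, -0.74935198,  0.01388407]), 'torque': array([ 0.04167706, -0.04001082, -0.03195778]), 'grasp_force': 0.0, 'grip_width': 0.9979080811896124} 0.014
scene 592.5119783744492 592.5119783744492 316.6149496681914 246.96485565342735 [[-0.5319, 0.8466, -0.02], [0.6163, 0.3708, -0.6947], [-0.5807, -0.3818, -0.719]] [1.1723 0.4411 0.9589]
side 603.119589843593 603.119589843593 329.27215255283403 237.89370308261456 [[0.9999, -0.0087, 0.0125], [0.0028, -0.7049, -0.7093], [0.015, 0.7093, -0.7048]] [ 0.4744 -0.7874  0.8813]
```

View pics/scene0.png

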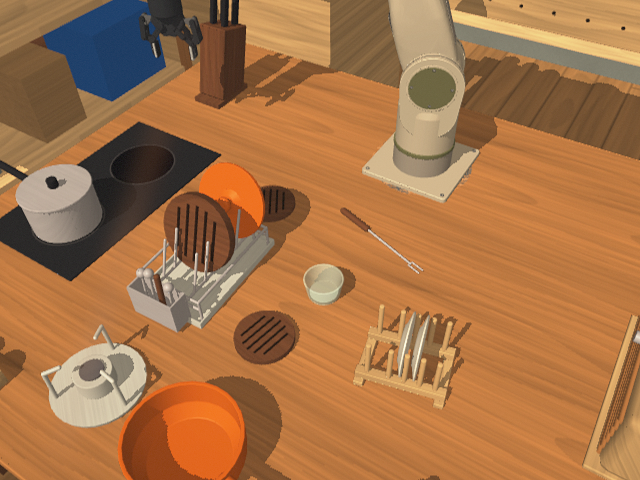

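View pics/side0.png

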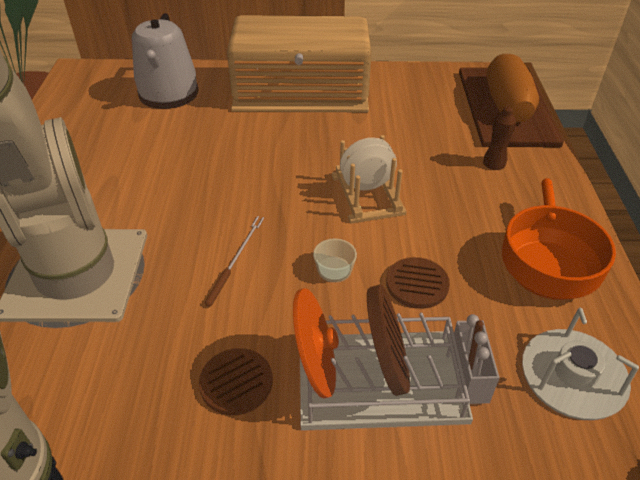

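The scene view has three trivet-like discs: one in the drainer at scene (198,232), one on the counter at (266,337) and one on the counter at (278,203). The drainer disc looks the largest and is where the task says it should be. I'll confirm that and get rack points from enlarged crops.

Run:
```python
import cv2,numpy as np
s=cv2.imread("pics/scene0.png");d=cv2.imread("pics/side0.png")
def crop(im,x,y,w,h,k): 
    c=cv2.resize(im[y:y+h,x:x+w],None,fx=k,fy=k,interpolation=cv2.INTER_CUBIC)
    for u in range((x+9)//10*10,x+w,10): cv2.line(c,((u-x)*k,0),((u-x)*k,4 if u%50 else 14),(0,255,0),1)
    for v in range((y+9)//10*10,y+h,10): cv2.line(c,(0,(v-y)*k),(4 if v%50 else 14,(v-y)*k),(0,255,0),1)
    return c
cv2.imwrite("pics/rack.png",np.hstack([crop(s,345,300,130,110,3),crop(d,320,125,130,110,3)]))
cv2.imwrite("pics/rack.png",np.hstack([crop(s,350,300,100,110,4),crop(d,320,125,100,110,4)]))
cv2.imwrite("pics/drain.png",np.hstack([crop(s,120,150,180,185,2),crop(d,290,275,210,185,2)]))
```

```text
(no output)
```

View pics/rack.png

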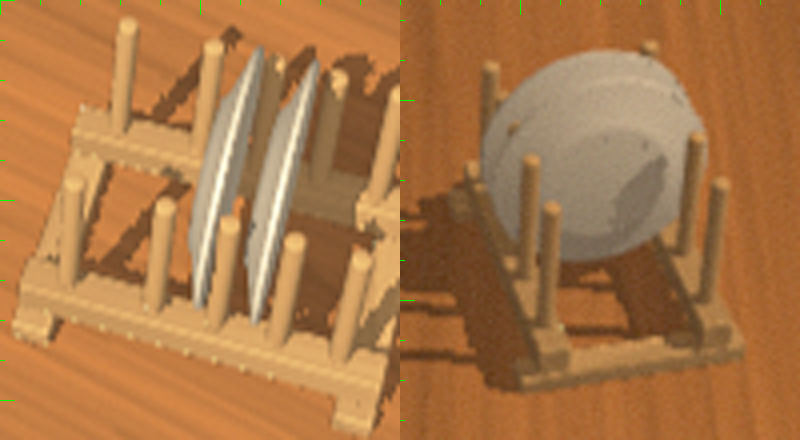

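View pics/drain.png

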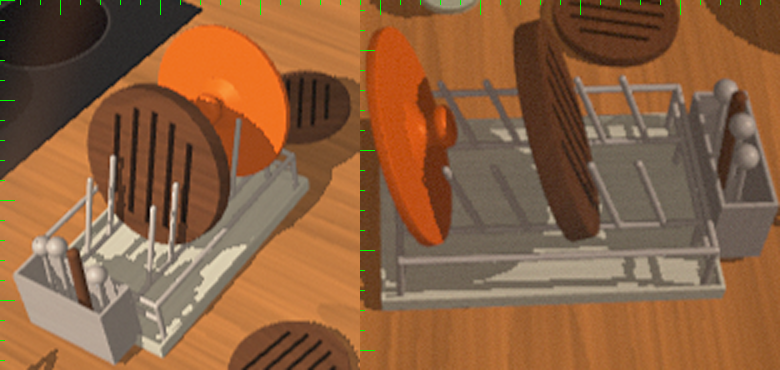

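The enlarged crop confirms it: the dark disc in the drainer (scene (198,232), side (390,340)) is clearly the largest. The two on the counter are smaller coasters. Next I'll fit the rack and the discs.

```bash
cat > h.py <<'E'
import numpy as np,json
from scipy.optimize import least_squares
from scipy.spatial.transform import Rotation as Ro
from workcell import status,viewer,manip
M={n:viewer.camera_model(n) for n in("scene","side")}
def proj(n,X,m=None):
    m=m or M[n];c=np.atleast_2d(X)@np.array(m["R"]).T+np.array(m["t"])
    return np.c_[m["fx"]*c[:,0]/c[:,2]+m["cx"],m["fy"]*c[:,1]/c[:,2]+m["cy"]]
def rz(a): return Ro.from_euler("z",a).as_matrix()
def disc(p,t,lean=np.radians(20)):
    "p: centre xyz, yaw; returns outline points; axis = knob-side normal (+x, up)"
    R=rz(p[3])@Ro.from_euler("y",-lean).as_matrix()   # x axis -> (cos,0,sin)
    a=np.linspace(0,2*np.pi,120)
    c=[np.c_[np.full(120,s*t/2),.085*np.cos(a),.085*np.sin(a)] for s in(-1,1)]
    return np.vstack(c)@R.T+p[:3],R
def rows(targets,mm=3):
    "relative rows for a list of (pos,R) targets"
    o=status.get_obs();R0=Ro.from_quat(o["ee_rot"]).as_matrix()
    for p,R in targets:
        print(np.degrees(Ro.from_matrix(R0.T@R).as_rotvec()).round(1),(R0.T@(np.array(p)-o["position"])).round(4))
E
python3 - <<'E'
from h import *
T=[("scene",45,-62,368.2,345.5),("scene",45,-22,391.2,350.7),("scene",45,6,407.5,355.5),("scene",45,34,423.5,360),("scene",45,62,440,363.7),
("scene",-45,-62,382,306),("scene",-45,-22,403.5,311.5),("scene",-45,34,434.7,319),("scene",-45,62,448.7,322.5),
("side",-45,-62,358,176.7),("side",-45,-22,352.7,164.7),("side",45,-62,400,170.7),("side",45,-22,394.2,159.5),("side",-45,62,342.7,141.5),("side",45,62,382.5,136.5)]
def f(p):
    return np.concatenate([(proj(n,rz(p[2])@[x/1e3,y/1e3,.11]+[p[0],p[1],0])[0]-[u,v]) for n,x,y,u,v in T])
s=least_squares(f,[.5,.1,.2]);print("rack",s.x.round(4),s.fun.reshape(-1,2).round(1).tolist())
S={"lid":(.009,[("side",0,-1,293),("side",1,-1,289),("side",1,1,398),("side",0,1,336),("scene",1,-1,162),("scene",0,-1,198.5),("scene",0,1,264.5)]),
"trivet":(.02,[("side",0,-1,367),("side",1,-1,286),("side",1,1,395.5),("side",0,1,410.5),("scene",0,-1,163.5),("scene",1,-1,191.5),("scene",0,1,235.5),("scene",1,1,272)])}
for k,(t,L) in S.items():
    def g(p):
        P,_=disc(p,t);q={n:proj(n,P) for n in M}
        return [(s_*np.max(s_*q[n][:,i])-v) for n,i,s_,v in L]
    s=least_squares(g,[.45,-.3,.12,0.]);print(k,s.x.round(4),s.fun.round(1))
E
```

```text
rack [0.5806 0.2397 0.2302] [[-0.3, -0.8], [-0.6, 0.1], [-0.7, -0.4], [-0.3, -0.5], [-0.2, 0.3], [-0.8, -0.6], [-0.7, -0.7], [-1.0, -0.5], [0.8, -0.0], [0.1, -1.4], [0.2, -1.3], [0.3, -1.5], [0.1, -1.9], [0.0, -1.4], [-0.1, -1.7]]
lid [ 0.4678 -0.2408  0.1109  0.0279] [-0.5 -1.   0.8  0.3  0.4 -0.4  0.2]
trivet [ 0.5808 -0.2369  0.1132  0.0346] [-1.1 -1.6  0.8 -0.4 -1.   0.1 -0.6  1.3]
```

```bash
cat >> h.py <<'E'
LID=(np.array([.4678,-.2408,.1109]),.030);TRI=(np.array([.5808,-.2369,.1132]),.030);RACK=(np.array([.5806,.2397,0]),.2302)
def grasp(D,inside,lean=np.radians(20)):
    R=rz(D[1])@Ro.from_euler("y",-lean).as_matrix();n,u=R[:,0],R[:,2]
    return D[0]+u*(.085-inside),np.c_[np.cross(n,-u),n,-u]
def place(y,z):
    R=rz(RACK[1]);n=R[:,1];d=np.array([0,0,-1.])
    return RACK[0]+R@[0,y,z],np.c_[np.cross(n,d),n,d]
E
python3 -c "
from h import *
print(grasp(LID,-.08)); rows([grasp(LID,-.08),grasp(LID,.019)])"
```

```text
(array([ 0.41139207, -0.24249275,  0.26594928]), array([[-0.0299955 ,  0.93926979,  0.34186625],
       [ 0.99955003,  0.02818655,  0.01025907],
       [ 0.        ,  0.34202014, -0.93969262]]))
[-17.4  12.3 -70.1] [ 0.2978 -0.2514 -0.021 ]
[-17.4  12.3 -70.1] [ 0.3298 -0.2402  0.072 ]
```

>>> {"api": "play_rows", "payload": {"plan": [-2,1.4,-8,0.03,-0.025,-0.02,0.5,-4,2.8,-16,0.06,-0.05,-0.05,0.5,-6,4.2,-24,0.1,-0.085,-0.06,0.5,-8,5.6,-32,0.14,-0.12,-0.06,0.5,-10,7,-40,0.18,-0.15,-0.06,0.5,-12,8.4,-48,0.22,-0.185,-0.06,0.5,-14,9.8,-56,0.25,-0.21,-0.05,0.5,-16,11.2,-64,0.28,-0.235,-0.035,0.5,-17.4,12.3,-70.1,0.298,-0.251,-0.021,0.5,-17.4,12.3,-70.1,0.298,-0.251,-0.021,0.5,-17.4,12.3,-70.1,0.298,-0.251,-0.021,0.5], "squeeze": 50}}

```text
clock: 1.48
position: [0.4116, -0.244, 0.2668]
ee_rot: [0.687, 0.706, 0.124, 0.121]
ft_force: [-0.1, -0.6, 0.2]
grip_width: 0.5
grasp_force: 0.0
```

```bash
python3 -c "
from h import *
import cv2
o=status.get_obs();print(o['clock'],o['position'],o['joint_pos'].round(2),o['grip_width']); rows([grasp(LID,.019)])
m=viewer.camera_model('wrist');im=viewer.camera('wrist')[...,::-1].copy()
P,R=disc(np.r_[LID[0],LID[1]],.009)
for p in proj(0,P,m): cv2.circle(im,tuple(int(v) for v in p),1,(0,255,0),-1)
P,R=disc(np.r_[TRI[0],TRI[1]],.02)
for p in proj(0,P,m): cv2.circle(im,tuple(int(v) for v in p),1,(255,255,0),-1)
cv2.imwrite('pics/w1.png',im)"
```

```text
1.475 [ 0.41160398 -0.24401553  0.26684252] [ 0.96 -0.19 -0.34  2.01 -0.31  1.05  0.77] 0.4998088900563683
[-0.   0.1 -0.1] [ 0.0017 -0.0004  0.0998]
```

View pics/w1.png

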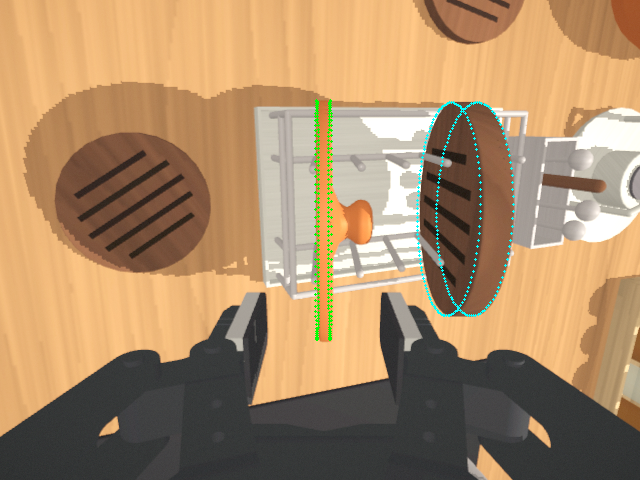

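The wrist view shows the lid edge-on at (323,220) between the pads, and the predicted outlines match both the lid and the trivet (465,210). I'll descend and grip.

>>> {"api": "play_rows", "payload": {"plan": [0,0,0,0.001,0,0.03,0.5,0,0,0,0.0015,0,0.06,0.5,0,0,0,0.0015,0,0.08,0.5,0,0,0,0.0015,0,0.1,0.5,0,0,0,0.0015,0,0.1,0.5,0,0,0,0.0015,0,0.1,0,0,0,0,0.0015,0,0.1,0,0,0,0,0.0015,0,0.1,0,0,0,0,0.0015,0,0.1,0,0,0,0,0.0015,0,0.1,0,0,0,0,0.0015,0,0.1,0], "squeeze": 50}}

```text
clock: 2.9
position: [0.4464, -0.2411, 0.1731]
ee_rot: [0.686, 0.707, 0.124, 0.122]
ft_force: [-0.2, -1.2, 6.0]
grip_width: 0.096
grasp_force: 50.9
```

>>> {"api": "play_rows", "payload": {"plan": [0,0,0,0,0,-0.01,0,0,0,0,0,0,-0.03,0,0,0,0,0,0,-0.06,0,0,0,0,0,0,-0.09,0,0,0,0,0,0,-0.12,0,0,0,0,0,0,-0.15,0,0,0,0,0,0,-0.17,0,0,0,0,0,0,-0.17,0]}}

```text
clock: 3.9
position: [0.3873, -0.2422, 0.3321]
ee_rot: [0.686, 0.707, 0.124, 0.121]
ft_force: [0.2, 0.0, -4.8]
grip_width: 0.096
grasp_force: 50.0
```

```bash
python3 -c "
from h import *
o=status.get_obs();print(o['position'],o['grip_width'],o['joint_pos'].round(2),o['ft_force'])
p0=o['position'];R0=Ro.from_quat(o['ee_rot']);p1,R1=place(.048,.34)
d=(R0.inv()*Ro.from_matrix(R1)).as_rotvec();print(p1)
N=12
from scipy.spatial.transform import Slerp
S=Slerp([0,1],Ro.concatenate([R0,Ro.from_matrix(R1)]))
rows([(p0+(p1-p0)*t,S([t]).as_matrix()[0]) for t in np.linspace(1/N,1,N)])"
```

```text
[ 0.38733867 -0.24221499  0.33211511] 0.0961712398490759 [ 0.99 -0.27 -0.31  1.93 -0.32  1.21  0.79] [ 1.85005510e-01  3.80771932e-04 -4.75434816e+00]
[0.56964773 0.2864338  0.34      ]
[ 1.2  1.5 -8.4] [0.0436 0.0158 0.005 ]
[  2.4   2.9 -16.7] [0.0871 0.0315 0.0099]
[  3.6   4.4 -25.1] [0.1307 0.0473 0.0149]
[  4.8   5.9 -33.4] [0.1743 0.0631 0.0199]
[  6.    7.4 -41.8] [0.2179 0.0788 0.0249]
[  7.2   8.8 -50.2] [0.2614 0.0946 0.0298]
[  8.4  10.3 -58.5] [0.305  0.1104 0.0348]
[  9.6  11.8 -66.9] [0.3486 0.1261 0.0398]
[ 10.8  13.3 -75.2] [0.3922 0.1419 0.0448]
[ 12.   14.7 -83.6] [0.4357 0.1576 0.0497]
[ 13.2  16.2 -91.9] [0.4793 0.1734 0.0547]
[  14.4   17.7 -100.3] [0.5229 0.1892 0.0597]
```

>>> {"api": "play_rows", "payload": {"plan": [0.6,0.8,-4,0.02,0.008,0.002,0,1.2,1.5,-8.4,0.044,0.016,0.005,0,2.4,2.9,-16.7,0.087,0.0315,0.01,0,3.6,4.4,-25.1,0.131,0.047,0.015,0,4.8,5.9,-33.4,0.174,0.063,0.02,0,6,7.4,-41.8,0.218,0.079,0.025,0,7.2,8.8,-50.2,0.261,0.095,0.03,0,8.4,10.3,-58.5,0.305,0.11,0.035,0,9.6,11.8,-66.9,0.349,0.126,0.04,0,10.8,13.3,-75.2,0.392,0.142,0.045,0,12,14.7,-83.6,0.436,0.158,0.05,0,13.2,16.2,-91.9,0.479,0.173,0.055,0,14,17.2,-97,0.505,0.183,0.058,0,14.4,17.7,-100.3,0.523,0.189,0.06,0,14.4,17.7,-100.3,0.523,0.189,0.06,0,14.4,17.7,-100.3,0.523,0.189,0.06,0]}}

```text
clock: 5.9
position: [0.5694, 0.287, 0.3395]
ee_rot: [-0.115, 0.993, -0.0, -0.0]
ft_force: [0.5, -1.5, -4.7]
grip_width: 0.102
grasp_force: 49.9
```

```bash
python3 -c "
from h import *
import cv2
o=status.get_obs();print(o['position'],o['grip_width'],o['joint_pos'].round(2)); rows([place(.048,.34),place(.048,.22)])
def ann(n,im,m):
    R=rz(RACK[1])
    for x in(-.045,.045):
        for y in(-.062,-.022,.006,.034,.062):
            for p in proj(0,RACK[0]+R@[x,y,.11],m): cv2.circle(im,tuple(int(round(v)) for v in p),2,(255,0,255),-1)
    p=proj(0,[RACK[0]+R@[x,.048,.03] for x in(-.036,.036)],m).astype(int);cv2.line(im,tuple(map(int,p[0])),tuple(map(int,p[1])),(0,255,0),1)
    # predicted lid at current TCP
    Q=Ro.from_quat(o['ee_rot']).as_matrix();c=o['position']+Q[:,2]*.066;a=np.linspace(0,2*np.pi,90)
    for s in(-.0045,.0045):
        P=c+np.outer(.085*np.cos(a),Q[:,0])+np.outer(.085*np.sin(a),Q[:,2])+s*Q[:,1]
        for p in proj(0,P,m): cv2.circle(im,tuple(int(round(v)) for v in p),1,(255,255,0),-1)
    return im
m=viewer.camera_model('wrist');w=ann('w',viewer.camera('wrist')[...,::-1].copy(),m)
s=ann('s',viewer.camera('scene')[...,::-1].copy(),M['scene'])
d=ann('d',viewer.camera('side')[...,::-1].copy(),M['side'])
a=cv2.resize(s[220:420,330:480],(450,600));b=cv2.resize(d[30:230,305:421],(348,600))
cv2.imwrite('pics/r1.png',np.hstack([a,b]));cv2.imwrite('pics/w2.png',w)"
```

```text
[0.5693563  0.28699495 0.339544  ] 0.10158209409251573 [ 0.1   0.48 -0.96  1.23  0.39  1.62  1.02]
[-0.  -0.   0.1] [-0.0002 -0.0006 -0.0005]
[-0.  -0.   0.1] [-0.0002 -0.0006  0.1195]
```

View pics/w2.png

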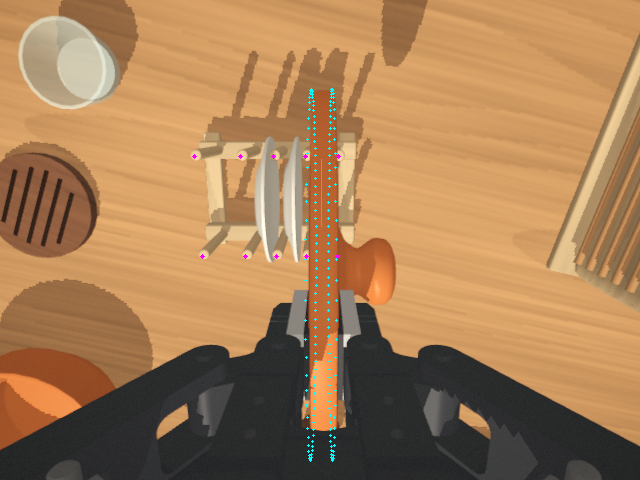

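View pics/r1.png

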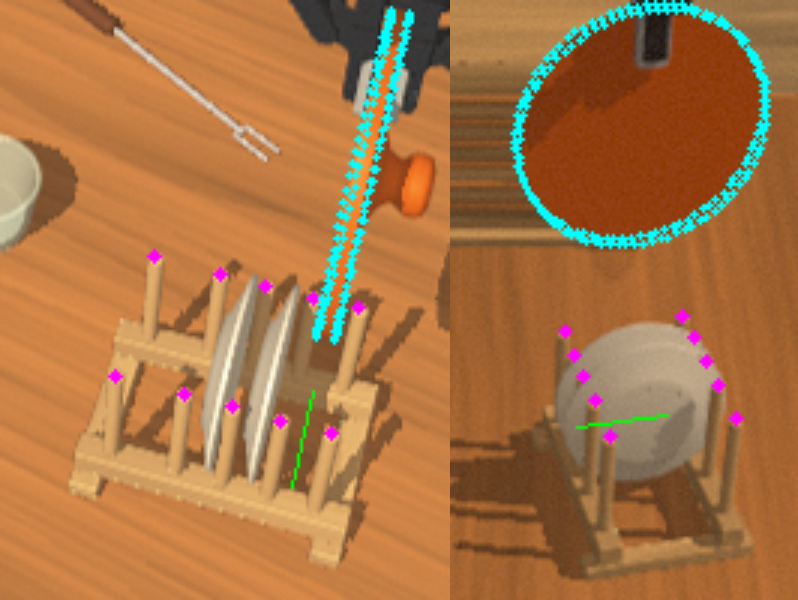

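The wrist view shows the lid at (323,260), lined up with the free gap: the tine-top markers at x=306 and 338 sit on the tines. The scene and side views match the predicted lid outline, and the knob faces outward. I'll lower it in steps.

>>> {"api": "play_rows", "payload": {"plan": [0,0,0,0,-0.0006,0.02,0,0,0,0,0,-0.0006,0.04,0,0,0,0,0,-0.0006,0.06,0,0,0,0,0,-0.0006,0.07,0,0,0,0,0,-0.0006,0.08,0,0,0,0,0,-0.0006,0.09,0,0,0,0,0,-0.0006,0.1,0,0,0,0,0,-0.0006,0.11,0,0,0,0,0,-0.0006,0.12,0,0,0,0,0,-0.0006,0.12,0]}}

```text
clock: 7.3
position: [0.5698, 0.2857, 0.2188]
ee_rot: [-0.115, 0.993, -0.0, -0.001]
ft_force: [0.2, -0.2, -3.1]
grip_width: 0.096
grasp_force: 49.8
```

>>> {"api": "play_rows", "payload": {"plan": [0,0,0,0,0,0.01,0,0,0,0,0,0,0.02,0,0,0,0,0,0,0.03,0,0,0,0,0,0,0.036,0,0,0,0,0,0,0.039,0,0,0,0,0,0,0.042,0,0,0,0,0,0,0.042,0]}}

```text
clock: 8.18
position: [0.5701, 0.286, 0.1777]
ee_rot: [-0.115, 0.993, -0.0, 0.0]
ft_force: [0.5, -0.2, -3.7]
grip_width: 0.102
grasp_force: 49.9
```

>>> {"api": "play_rows", "payload": {"plan": [0,0,0,0,0,0.002,0,0,0,0,0,0,0.003,0,0,0,0,0,0,0.004,0,0,0,0,0,0,0.005,0,0,0,0,0,0,0.006,0,0,0,0,0,0,0.006,0]}}

```text
clock: 8.93
position: [0.5701, 0.2859, 0.1717]
ee_rot: [-0.115, 0.993, -0.0, 0.0]
ft_force: [0.1, -0.1, -3.4]
grip_width: 0.105
grasp_force: 49.9
```

>>> {"api": "play_rows", "payload": {"plan": [0,0,0,0,0,0.001,0,0,0,0,0,0,0.002,0,0,0,0,0,0,0.003,0,0,0,0,0,0,0.003,0]}}

```text
clock: 9.43
position: [0.5703, 0.2863, 0.1698]
ee_rot: [-0.115, 0.993, -0.0, 0.001]
ft_force: [-1.6, -0.7, 4.7]
grip_width: 0.098
grasp_force: 51.4
```

Contact: the lid is seated on the rails. I'll release it and retreat.

>>> {"api": "play_rows", "payload": {"plan": [0,0,0,0,0,0.002,0.15,0,0,0,0,0,0.002,0.25,0,0,0,0,0,0.002,0.4,0,0,0,0,0,0.002,0.5,0,0,0,0,0,0.002,0.5,0,0,0,0,0,-0.02,0.5,0,0,0,0,0,-0.05,0.5,0,0,0,0,0,-0.1,0.5,0,0,0,0,0,-0.15,0.5,0,0,0,0,0,-0.15,0.5]}}

```text
clock: 10.68
position: [0.5707, 0.2875, 0.3248]
ee_rot: [-0.115, 0.993, 0.002, 0.004]
ft_force: [-1.3, 0.3, -0.4]
grip_width: 0.5
grasp_force: 0.0
```

```bash
python3 -c "
from h import *
import cv2
from scipy.spatial.transform import Slerp
o=status.get_obs();p0=o['position'];R0=Ro.from_quat(o['ee_rot']);print(o['clock'],p0,o['joint_pos'].round(2))
p1,R1=grasp(TRI,-.08);print(p1)
S=Slerp([0,1],Ro.concatenate([R0,Ro.from_matrix(R1)]));N=12
rows([(p0+(p1-p0)*t,S([t]).as_matrix()[0]) for t in np.linspace(1/N,1,N)])
s=viewer.camera('scene')[...,::-1];d=viewer.camera('side')[...,::-1]
cv2.imwrite('pics/r2.png',np.hstack([cv2.resize(s[250:450,330:480],(450,600)),cv2.resize(d[60:260,305:421],(348,600))]))"
```

```text
10.675 [0.57068366 0.28754131 0.32476844] [ 0.11  0.49 -0.96  1.26  0.39  1.58  1.02]
[ 0.52439207 -0.23859275  0.26824928]
[-1.2 -1.5  8.4] [ 0.0138 -0.0418  0.0045]
[-2.3 -2.9 16.7] [ 0.0276 -0.0836  0.009 ]
[-3.5 -4.4 25.1] [ 0.0415 -0.1254  0.0135]
[-4.7 -5.8 33.5] [ 0.0553 -0.1672  0.018 ]
[-5.8 -7.3 41.8] [ 0.0691 -0.209   0.0226]
[-7.  -8.7 50.2] [ 0.0829 -0.2508  0.0271]
[ -8.2 -10.2  58.5] [ 0.0968 -0.2927  0.0316]
[ -9.3 -11.7  66.9] [ 0.1106 -0.3345  0.0361]
[-10.5 -13.1  75.3] [ 0.1244 -0.3763  0.0406]
[-11.6 -14.6  83.6] [ 0.1382 -0.4181  0.0451]
[-12.8 -16.   92. ] [ 0.1521 -0.4599  0.0496]
[-14.  -17.5 100.4] [ 0.1659 -0.5017  0.0541]
```

View pics/r2.png

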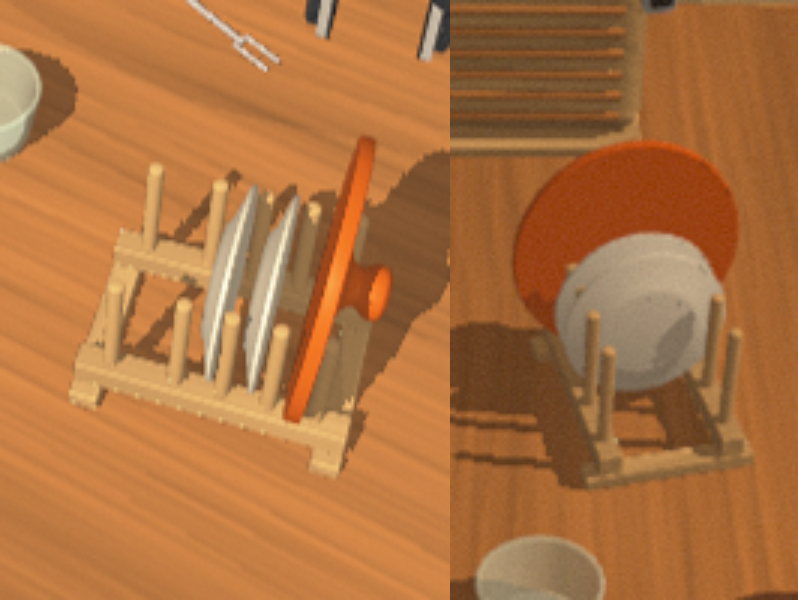

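The lid stands in the free narrow gap with its knob outward, and the saucers are unchanged. Now the trivet.

>>> {"api": "play_rows", "payload": {"plan": [-1.2,-1.5,8.4,0.014,-0.042,0,0.6,-2.3,-2.9,16.7,0.028,-0.084,0,0.6,-3.5,-4.4,25.1,0.0415,-0.125,0,0.6,-4.7,-5.8,33.5,0.055,-0.167,0,0.6,-5.8,-7.3,41.8,0.069,-0.209,0.005,0.6,-7,-8.7,50.2,0.083,-0.251,0.01,0.6,-8.2,-10.2,58.5,0.097,-0.293,0.02,0.6,-9.3,-11.7,66.9,0.111,-0.3345,0.03,0.6,-10.5,-13.1,75.3,0.124,-0.376,0.04,0.6,-11.6,-14.6,83.6,0.138,-0.418,0.045,0.6,-12.8,-16,92,0.152,-0.46,0.05,0.6,-14,-17.5,100.4,0.166,-0.502,0.054,0.6,-14,-17.5,100.4,0.166,-0.502,0.054,0.6,-14,-17.5,100.4,0.166,-0.502,0.054,0.6,-14,-17.5,100.4,0.166,-0.502,0.054,0.6]}}

```text
clock: 12.65
position: [0.5235, -0.2394, 0.2649]
ee_rot: [0.685, 0.708, 0.121, 0.12]
ft_force: [-0.5, -0.6, -0.1]
grip_width: 0.6
grasp_force: 0.0
```

```bash
python3 -c "
from h import *
import cv2
o=status.get_obs();print(o['clock'],o['position'],o['joint_pos'].round(2)); rows([grasp(TRI,.019)])
m=viewer.camera_model('wrist');im=viewer.camera('wrist')[...,::-1].copy()
P,R=disc(np.r_[TRI[0],TRI[1]],.02)
for p in proj(0,P,m): cv2.circle(im,tuple(int(v) for v in p),1,(255,255,0),-1)
cv2.imwrite('pics/w3.png',im)"
```

```text
12.65 [ 0.52348825 -0.23937736  0.26485633] [ 0.99  0.04 -0.57  1.81 -0.15  1.    0.52]
[-0.4  0.2  0.2] [0.001  0.0027 0.0961]
```

View pics/w3.png

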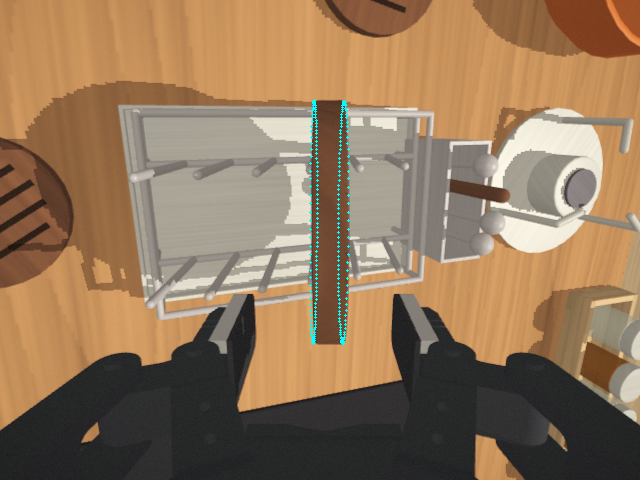

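The wrist view shows the trivet edge-on at (330,220) between the open pads, matching the prediction. Descend and grip.

>>> {"api": "play_rows", "payload": {"plan": [0,0,0,0.001,0.0027,0.03,0.6,0,0,0,0.001,0.0027,0.06,0.6,0,0,0,0.001,0.0027,0.08,0.6,0,0,0,0.001,0.0027,0.096,0.6,0,0,0,0.001,0.0027,0.096,0.6,0,0,0,0.001,0.0027,0.096,0.1,0,0,0,0.001,0.0027,0.096,0,0,0,0,0.001,0.0027,0.096,0,0,0,0,0.001,0.0027,0.096,0,0,0,0,0.001,0.0027,0.096,0,0,0,0,0.001,0.0027,0.096,0], "squeeze": 50}}

```text
clock: 14.08
position: [0.5588, -0.2392, 0.1764]
ee_rot: [0.686, 0.707, 0.121, 0.121]
ft_force: [2.0, 1.3, 5.8]
grip_width: 0.227
grasp_force: 50.8
```

>>> {"api": "play_rows", "payload": {"plan": [0,0,0,0,0,-0.01,0,0,0,0,0,0,-0.03,0,0,0,0,0,0,-0.06,0,0,0,0,0,0,-0.09,0,0,0,0,0,0,-0.12,0,0,0,0,0,0,-0.15,0,0,0,0,0,0,-0.17,0,0,0,0,0,0,-0.17,0]}}

```text
clock: 15.08
position: [0.5002, -0.2404, 0.3357]
ee_rot: [0.687, 0.707, 0.121, 0.12]
ft_force: [0.1, 0.5, -3.5]
grip_width: 0.227
grasp_force: 50.4
```

```bash
python3 -c "
from h import *
from scipy.spatial.transform import Slerp
o=status.get_obs();p0=o['position'];R0=Ro.from_quat(o['ee_rot']);print(o['clock'],p0,o['grip_width'],o['ft_force'])
p1,R1=place(-.042,.34);print(p1)
S=Slerp([0,1],Ro.concatenate([R0,Ro.from_matrix(R1)]));N=12
rows([(p0+(p1-p0)*t,S([t]).as_matrix()[0]) for t in np.linspace(1/N,1,N)])"
```

```text
15.075 [ 0.50022161 -0.24041343  0.33567172] 0.2270721675109441 [ 0.11776912  0.47042334 -3.45032084]
[0.59018323 0.19880793 0.34      ]
[ 1.2  1.5 -8.4] [0.0364 0.0082 0.0024]
[  2.3   2.9 -16.7] [0.0727 0.0164 0.0047]
[  3.5   4.4 -25.1] [0.1091 0.0246 0.0071]
[  4.6   5.8 -33.5] [0.1455 0.0328 0.0095]
[  5.8   7.3 -41.8] [0.1819 0.041  0.0119]
[  7.    8.8 -50.2] [0.2182 0.0492 0.0142]
[  8.1  10.2 -58.6] [0.2546 0.0575 0.0166]
[  9.3  11.7 -66.9] [0.291  0.0657 0.019 ]
[ 10.5  13.1 -75.3] [0.3274 0.0739 0.0213]
[ 11.6  14.6 -83.7] [0.3637 0.0821 0.0237]
[ 12.8  16.1 -92.1] [0.4001 0.0903 0.0261]
[  13.9   17.5 -100.4] [0.4365 0.0985 0.0284]
```

>>> {"api": "play_rows", "payload": {"plan": [0.6,0.8,-4,0.018,0.004,0.001,0,1.2,1.5,-8.4,0.036,0.008,0.002,0,2.3,2.9,-16.7,0.073,0.016,0.005,0,3.5,4.4,-25.1,0.109,0.025,0.007,0,4.6,5.8,-33.5,0.1455,0.033,0.0095,0,5.8,7.3,-41.8,0.182,0.041,0.012,0,7,8.8,-50.2,0.218,0.049,0.014,0,8.1,10.2,-58.6,0.255,0.0575,0.0165,0,9.3,11.7,-66.9,0.291,0.066,0.019,0,10.5,13.1,-75.3,0.327,0.074,0.021,0,11.6,14.6,-83.7,0.364,0.082,0.024,0,12.8,16.1,-92.1,0.4,0.09,0.026,0,13.5,17,-97,0.42,0.095,0.0275,0,13.9,17.5,-100.4,0.4365,0.0985,0.0284,0,13.9,17.5,-100.4,0.4365,0.0985,0.0284,0,13.9,17.5,-100.4,0.4365,0.0985,0.0284,0]}}

```text
clock: 17.08
position: [0.5904, 0.1985, 0.3391]
ee_rot: [-0.114, 0.993, 0.0, -0.0]
ft_force: [-0.2, 0.0, -2.7]
grip_width: 0.224
grasp_force: 50.3
```

```bash
python3 -c "
from h import *
print(status.get_obs()['position']);rows([place(-.042,.34),place(-.042,.22)])"
```

```text
[0.59037968 0.19850761 0.3390658 ]
[ 0.  -0.  -0.1] [ 0.0001  0.0003 -0.0009]
[ 0.  -0.  -0.1] [1.000e-04 3.000e-04 1.191e-01]
```

>>> {"api": "play_rows", "payload": {"plan": [0,0,0,0,0,0.02,0,0,0,0,0,0,0.04,0,0,0,0,0,0,0.06,0,0,0,0,0,0,0.07,0,0,0,0,0,0,0.08,0,0,0,0,0,0,0.09,0,0,0,0,0,0,0.1,0,0,0,0,0,0,0.11,0,0,0,0,0,0,0.12,0,0,0,0,0,0,0.12,0]}}

```text
clock: 18.32
position: [0.5903, 0.1991, 0.2192]
ee_rot: [-0.115, 0.993, 0.0, -0.0]
ft_force: [-0.7, -0.4, -3.3]
grip_width: 0.234
grasp_force: 50.2
```

>>> {"api": "play_rows", "payload": {"plan": [0,0,0,0,0,0.01,0,0,0,0,0,0,0.02,0,0,0,0,0,0,0.03,0,0,0,0,0,0,0.036,0,0,0,0,0,0,0.041,0,0,0,0,0,0,0.044,0,0,0,0,0,0,0.044,0]}}

```text
clock: 19.2
position: [0.5906, 0.1994, 0.1761]
ee_rot: [-0.115, 0.993, 0.0, 0.001]
ft_force: [-0.0, -0.3, -2.2]
grip_width: 0.225
grasp_force: 50.4
```

>>> {"api": "play_rows", "payload": {"plan": [0,0,0,0,0,0.001,0,0,0,0,0,0,0.002,0,0,0,0,0,0,0.003,0,0,0,0,0,0,0.003,0]}}

```text
clock: 19.7
position: [0.5906, 0.1994, 0.1731]
ee_rot: [-0.115, 0.993, 0.0, 0.001]
ft_force: [0.2, -0.6, -2.5]
grip_width: 0.227
grasp_force: 50.4
```

>>> {"api": "play_rows", "payload": {"plan": [0,0,0,0,0,0.001,0,0,0,0,0,0,0.002,0,0,0,0,0,0,0.0025,0,0,0,0,0,0,0.0025,0]}}

```text
clock: 20.2
position: [0.5908, 0.1995, 0.171]
ee_rot: [-0.115, 0.993, 0.0, 0.001]
ft_force: [-0.3, 0.4, 1.8]
grip_width: 0.227
grasp_force: 51.0
```

Contact. Release and retreat.

>>> {"api": "play_rows", "payload": {"plan": [0,0,0,0,0,0.001,0.28,0,0,0,0,0,0.001,0.35,0,0,0,0,0,0.001,0.45,0,0,0,0,0,0.001,0.55,0,0,0,0,0,0.001,0.55,0,0,0,0,0,-0.02,0.55,0,0,0,0,0,-0.05,0.55,0,0,0,0,0,-0.1,0.55,0,0,0,0,0,-0.16,0.55,0,0,0,0,0,-0.2,0.55,0,0,0,0,0,-0.2,0.55]}}

```text
clock: 21.58
position: [0.5907, 0.2004, 0.3757]
ee_rot: [-0.115, 0.993, 0.001, 0.004]
ft_force: [0.2, -0.1, -1.2]
grip_width: 0.55
grasp_force: 0.0
```

```bash
python3 -c "
from h import *
import cv2
o=status.get_obs();print(o['clock'],o['position'])
a=np.linspace(0,2*np.pi,120);R=rz(RACK[1])
def ann(im,m):
    for y,t,c in((-.042,.02,(255,255,0)),(.048,.009,(0,255,0))):
        for s in(-t/2,t/2):
            P=np.c_[.085*np.cos(a),np.full(120,y+s),.107+.085*np.sin(a)]@R.T+RACK[0]
            for p in proj(0,P,m).round().astype(int):
                if 0<=p[0]<640 and 0<=p[1]<480: im[p[1],p[0]]=c
    return im
s=ann(viewer.camera('scene')[...,::-1].copy(),M['scene']);d=ann(viewer.camera('side')[...,::-1].copy(),M['side'])
cv2.imwrite('pics/r3.png',np.hstack([cv2.resize(s[250:450,330:480],(450,600)),cv2.resize(d[60:260,305:421],(348,600))]))"
```

```text
21.575 [0.59073188 0.20039178 0.37567398]
```

View pics/r3.png

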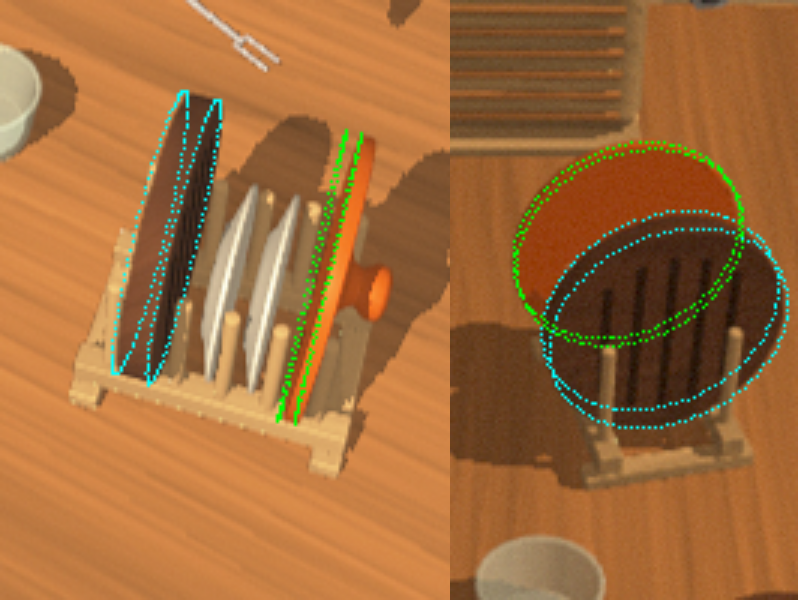

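The scene and side views show the trivet seated in the wide gap on its predicted outline at (168,240) in the crop. The lid is in the free gap at (335,280), resting lightly against its outer tines, which is well inside tolerance. The saucers and ramekin are unmoved, and the arm is clear.

```bash
python3 -c "
from workcell import manip
print(manip.hand_in())"
```

```text
the job is handed in; nothing more can be done
None
```

The job is handed in: the trivet stands in the wide gap and the lid in the free narrow gap with its knob outward, both lowered in and released at about 22 s, with the saucers and ramekin left where they were; `hand_in()` returned no verdict.

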